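# Two clicks of orange sweets

## Task

A dessert order needs exactly two orange sweets: turn the orange paddle knob clockwise (seen from above) by two clicks, so that two orange sweets drop into the yellow bowl under its spout, then let go of the knob. Do not let a third one out, keep the bowl where it stands, and leave the green dispenser's knob alone.

Things in the scene. Friction and masses are not known exactly. Their poses are not given: they have to be found in the camera images.
- orange_grip (a point): Centre of the orange knob's upright grip blade, on its vertical axis, 277 mm above the table. Blade 56 mm long (frame x), 14 mm thick (frame y), top 18 mm above this point; below it an orange disc (top 24 mm below) on the white lid (170 mm wide, 31 mm below) of a fixed dispenser with a clear drum of orange sweets. Frame turns with the knob; nothing near stands higher. Pinch across the thickness.
- orange_knob (a joint): Knob angle in rad: 0 at the start, growing clockwise seen from above, stops at 0 and 1.885. One click is 36 degrees (0.628 rad): clicks at 0.628, 1.257, 1.885, marked black on the lid; each brings one sweet to the outlet. A detent (0.12 N m at most) pulls the released knob into the nearest click. Two clicks can be turned in one grasp.
- green_knob (a joint): Angle of the knob of the other dispenser, alike but with green sweets, a green knob and a blue bowl; 0 at the start. It stands beside the orange one, on either side (axes 0.3 to 0.5 m apart). Not to be turned.
- orange_bowl_rim (a point): Centre of the mouth of the yellow bowl (116 mm wide, 52 mm high, loose) under the orange dispenser's spout, on its 8 mm foot plate: mouth 60 mm above the table, about 130 mm from the knob's axis towards the robot's side. Already in its right place.
- orange_sweet_a: First orange sweet to come out: a hard ball 22 mm across, origin at its centre; at the start inside the drum, 163 mm above the table, one click before the outlet.
- orange_sweet_b: Second orange sweet, alike, two clicks before the outlet.
- orange_sweet_c: Third orange sweet, alike, three clicks before the outlet; it must stay in the drum.
There are look-alikes about, which are no part of the job. Of the things shaped like the part that bears orange_bowl_rim, the yellow one is meant.

How it is judged:
At the end, for the whole second after the job is handed in: Orange knob at its second click (within 10 degrees); sweets a and b at rest in the yellow bowl (within 55 mm of its axis, below 65 mm); sweet c in the drum (above 150 mm); yellow bowl upright (10 degrees), within 25 mm of its start; green knob within 10 degrees of 0 (value of joint orange_knob between 1.08164 and 1.43164 rad and horizontal distance between each of orange_sweet_a, orange_sweet_b and orange_bowl_rim below 0.055 m and height (world z) of each of orange_sweet_a, orange_sweet_b below 0.065 m and linear speed of each of orange_sweet_a, orange_sweet_b below 0.05 m/s and height (world z) of orange_sweet_c above 0.15 m and distance of orange_bowl_rim from where it was at the start of the episode below 0.025 m and angle between orange_bowl_rim's own z axis and vertical below 0.175 rad and value of joint green_knob below 0.175 rad); the robot touches nothing.
It fails at once if the third orange sweet is let out (height (world z) of orange_sweet_c below 0.14 m).
It fails at once if the green knob is turned by half a click or more (value of joint green_knob above 0.314 rad).
It also fails if it takes over 38 s, if anything falls off the work surface, if the arm or the gripper's body presses on something with over 40 N, if the wrist force passes 120 N, or if a joint passes its speed limit or range.

## Robot

A 6-joint arm with a two-finger parallel gripper is mounted at the origin on the work surface. World frame = base frame: x ahead of the robot, y to its left, z up, the work surface at z = 0. Lengths are in m, angles in rad, forces in N, time in s.
With the tool pointing down it reaches from about 0.35 to 0.775 m from the base axis. Payload 5.5 kg.
Tool frame: the origin (TCP) lies on the centre line of the jaws, within the pads' length; the fingertips stand 11 mm ahead of it and the grasp point (between the pads) lies 8 mm behind it; z points along the fingers, y is the direction in which the jaws open and shut (so a half turn about z gives the same grasp; the last joint's range is limited). The gripper opens to 85 mm and grips with 20 to 120 N. Pads are 22 mm wide; open, the fingers measure 114 mm over their backs; the gripper's body (76 mm by 85 mm) begins 54 mm behind the grasp point. The pads swing forward as they close: fully open they stand 13 mm farther back than shut.
Start: joints at [-1.367, 0.313, 0.046, 1.304, 0, 1.431], TCP at [0.194, -0.541, 0.206] pointing down, gripper open.
Joint ranges: [-2.76, 2.76], [-0.86, 1.69], [-1.03, 1.26], [-2.2, 2.34], [-1.47, 1.5], [-3.14, 3.14]. Speed limits (rad/s): [2.57, 2.57, 3.14, 3.14, 3.14, 3.14].

## Interface

Orientations are given as a unit quaternion [w, x, y, z].
In Python, from workcell import env, imaging, order gives the robot as it stands. The module is installed in compiled form; this text tells all that it offers.
- The arm moves only by the tool move_arm, never from a script. Its argument "deltas" is one flat list of numbers, 7 for each row, row after row: the gripper's target within -1 to 1 (shut at 1, half-way at 0, fully open at -1), then the shift along the tool's x, y, z in m, then the turn, a rotation vector about the tool's x, y, z in degrees. In form: [jaw, tx, ty, tz, ax, ay, az, jaw, tx, ty, tz, ax, ay, az, ...]. A call has 1 to 10 rows; each row shifts and turns the commanded pose from where the row before left it, along the tool's axes as they then stand; what a row does not reach is not made up. A row lasts 1/8 s, in which the tool goes at most 62.5 mm and 10.7 degrees, less where a joint would pass 70% of its speed; a pose out of reach is approached as far as the arm can. A call is refused whole if a number of a shift passes 0.0625 or a number of a turn 10.7, either way. A call with a gripper value outside its range is refused whole. The fingers move at their own pace and stop on an object; "squeeze" is the grip in N (left out, the last holds). Time passes only in rows, so rows that do not move let the fingers close. It gives the time, the measured TCP pose, the force and the opening at its end, in the units of the state.
- env.get_state(): the state, without advancing time (a new reading comes with each control period).
- imaging.read_camera(name): name is "side" or "top"; returns a dict with "img" (400x640x3 uint8, red, green, blue), "z_map" (400x640 float32, m along the optical axis (not along the pixel's ray), 0 where there is no reading), "fx", "fy", "cx", "cy" (pixels), "rvec" (rotation vector, rad) and "tvec" (3), from world to camera coordinates, as OpenCV has them. Camera axes: x right, y down, z forward; pixel columns grow to the right and rows downward; lengths in m; the calibration is good to about 2 mm. A picture is of the moment at which its call begins.
- order.hand_in(): hands the job in, once; it reports no verdict.
Trained networks look in a picture, given as the dict that the camera call returned (one of the last four; its "shot" number tells which), for a name from the list of things; names that differ only in an ending like _2 or _b are one class to them, and where a whole thing is asked for, a point or a joint stands for the part that bears it (a point fixed in the world has none). Each returns a list of dicts, best first, with "confidence" (0 to 1); they miss things now and then, are a little off and sometimes report something else, mostly with a low value. They report only what shows in the picture. A call takes as long as a camera call. They do not tell look-alikes from the thing itself.
- imaging.recognise(picture, thing): "centre" ([column, row] in pixels, amid what is visible of it).
- imaging.cut_out(picture, thing): "mask" (400x640 bool, what is visible of it) and "centre" ([column, row] in pixels, amid what is visible of it).
The state is a dict: "clock": time; "joint_pos": joint angles; "qvel": joint speeds; "tau": joint torques, N m; "tcp_pos": TCP position; "orientation": TCP orientation; "wrist_force": force on the tool from outside, world axes, zero at the start; "ft_torque": the same for the moment, N m; "finger_gap": finger opening in m.
Only numpy, scipy, OpenCV 4.12 (cv2) and the standard library are available. Lean on these libraries where they do the work, as an engineer would, in place of code of your own. Each camera call takes 0.05 s, during which the arm holds its last target.

## Working session

There is one attempt and no reset: what is moved stays moved. The work goes in short steps, Python scripts to look and compute and a tool call to move; the robot and the scene stay as the last step left them, time stands still between calls to the robot, and variables do not carry over. Pictures are saved under pics/ and viewed, and the job is handed in when it is done.

Besides the shell and the picture viewer there is one more tool, called after ">>>" in YAML: its name, and indented under it one key for each argument. move_arm: Moves the arm, as the interface text tells. Its arguments: {"type":"object","properties":{"deltas":{"type":"array"},"squeeze":{"type":"number"}},"required":["deltas"]}

```bash
mkdir -p pics; cat > h.py <<'E'
from workcell import env, imaging, order
import numpy as np, cv2
def shot(name,fn=None):
    p=imaging.read_camera(name)
    if fn: cv2.imwrite('pics/'+fn,p['img'][:,:,::-1])
    return p
def world(p,uv,z=None):
    # pixels Nx2, depth z
    uv=np.atleast_2d(uv)
    R=cv2.Rodrigues(np.array(p['rvec'],float))[0];t=np.array(p['tvec'],float).ravel()
    if z is None: z=p['z_map'][uv[:,1].astype(int),uv[:,0].astype(int)]
    c=np.c_[(uv[:,0]-p['cx'])/p['fx']*z,(uv[:,1]-p['cy'])/p['fy']*z,z]
    return (c-t)@R
def cloud(p):
    v,u=np.nonzero(p['z_map']>0)
    return np.c_[u,v],world(p,np.c_[u,v])
E
python3 - <<'E'
from h import *
for n in('top','side'):
    p=shot(n,n+'1.png')
    for th in('orange_grip','orange_knob','green_knob','orange_bowl_rim'):
        for r in imaging.cut_out(p,th):
            m=r['mask'];v,u=np.nonzero(m&(p['z_map']>0))
            w=world(p,np.c_[u,v]) if len(u) else np.zeros((1,3))
            print(n,th,round(r['confidence'],2),np.round(r['centre']),len(u),np.round(np.median(w,0),3), np.round(p['img'][v,u].mean(0)) if len(u) else '')
print(env.get_state())
E
```

```text
top orange_grip 0.73 [244. 140.] 431 [0.602 0.172 0.259] [144.  89.  53.]
top orange_knob 0.68 [241. 140.] 466 [0.601 0.172 0.256] [144.  92.  57.]
top green_knob 0.71 [405. 147.] 423 [ 0.573 -0.205  0.255] [ 59. 111.  68.]
top orange_bowl_rim 0.77 [258. 209.] 773 [0.46  0.163 0.036] [108.  92.  43.]
top orange_bowl_rim 0.71 [317. 181.] 1246 [ 0.534 -0.     0.023] [76. 46. 91.]
top orange_bowl_rim 0.62 [226. 276.] 1360 [0.272 0.272 0.023] [133.  46.  43.]
side orange_grip 0.76 [209. 177.] 698 [0.593 0.182 0.268] [167. 101.  63.]
side orange_grip 0.55 [266. 280.] 1469 [0.477 0.168 0.033] [136. 117.  52.]
side orange_knob 0.6 [208. 178.] 688 [0.593 0.183 0.269] [166. 100.  61.]
side green_knob 0.71 [333. 118.] 344 [ 0.569 -0.203  0.27 ] [ 55. 103.  58.]
side orange_bowl_rim 0.6 [306. 369.] 3113 [0.28  0.252 0.024] [169.  39.  37.]
side orange_bowl_rim 0.58 [297. 230.] 1306 [ 0.539 -0.018  0.031] [ 85.  54. 109.]
{'clock': 0.5, 'joint_pos': array([-1.36656975e+00,  3.13211207e-01,  4.60550620e-02,  1.30357724e+00,
        3.02050607e-05,  1.43121020e+00]), 'qvel': array([ 0.00095836, -0.00098649, -0.00025867, -0.00070767,  0.00111523,
       -0.00155844]), 'tau': array([-1.60760079e-03, -4.79992461e+01,  2.98538536e+01,  1.82479544e-03,
       -1.16643023e-04,  5.67396903e-07]), 'tcp_pos': array([ 0.19383473, -0.5413773 ,  0.20629839]), 'orientation': array([3.09653036e-05, 9.85260454e-01, 1.71060913e-01, 1.61115759e-05]), 'wrist_force': array([0.17885888, 0.55181946, 0.51377287]), 'ft_torque': array([-0.04883054, -0.0275037 ,  0.05495764]), 'finger_gap': 0.08525980424434688}
```

```bash
python3 - <<'E'
from h import *
for n in('top','side'):
    p=shot(n)
    cx,cy=((244,140) if n=='top' else (209,177))
    im=p['img'][:,:,::-1]
    a=cv2.resize(im[cy-60:cy+60,cx-60:cx+60],(560,560),interpolation=cv2.INTER_CUBIC)
    cv2.imwrite(f'pics/{n}z.png',a)
    uv,w=cloud(p)
    col=p['img'][uv[:,1],uv[:,0]].astype(int)
    near=np.hypot(w[:,0]-.597,w[:,1]-.177)<.06
    s=near&(w[:,2]>.262)&(w[:,2]<.31)
    q=w[s]
    print(n,s.sum(),q.min(0),q.max(0))
    for lo in(.262,.275,.285,.29):
        q=w[near&(w[:,2]>lo)&(w[:,2]<.31)]
        if len(q)>5:
            r=cv2.minAreaRect((q[:,:2]*1000).astype(np.float32));print(lo,len(q),r,q.mean(0))
            c=np.cov((q[:,:2]).T);e,V=np.linalg.eigh(c);print(np.degrees(np.arctan2(V[1,1],V[0,1])))
    # lid centre
    q=w[(np.hypot(w[:,0]-.597,w[:,1]-.177)<.13)&(abs(w[:,2]-.246)<.004)]
    if len(q)>5: print('lid',len(q),cv2.minEnclosingCircle((q[:,:2]*1000).astype(np.float32)))
E
```

```text
top 210 [0.57511948 0.16821102 0.26225619] [0.6305811  0.18497363 0.29997415]
0.262 210 ((602.5390625, 176.96340942382812), (55.281646728515625, 14.367572784423828), 5.199535846710205) [0.60070737 0.17525641 0.28896786]
-175.62085257892707
0.275 182 ((602.5377807617188, 176.97731018066406), (55.281646728515625, 14.33966064453125), 5.199535846710205) [0.60150102 0.17581739 0.29216978]
-175.34279024711958
0.285 158 ((602.8330688476562, 177.17030334472656), (54.72073745727539, 14.077561378479004), 4.892212390899658) [0.6019272  0.17644828 0.29410632]
-174.75223889639403
0.29 144 ((603.2095336914062, 177.21746826171875), (53.980369567871094, 14.06659984588623), 4.802732467651367) [0.60295041 0.17693062 0.29472793]
-175.1806425705747
lid 3139 ((603.7562255859375, 177.33802795410156), 85.20020294189453)
side 403 [0.57029326 0.16769885 0.26212774] [0.62760097 0.18628828 0.29705515]
0.262 403 ((598.9168090820312, 176.64578247070312), (57.8002815246582, 16.38916015625), 4.529405117034912) [0.59453487 0.18017261 0.28247854]
-171.77482155372698
0.275 281 ((598.9554443359375, 176.5730743408203), (57.94239044189453, 15.985602378845215), 5.617115497589111) [0.5951779  0.17970361 0.28833641]
-172.29032067153665
0.285 188 ((599.498046875, 176.5397186279297), (55.703006744384766, 15.89512825012207), 5.292049407958984) [0.59645755 0.17911675 0.29237963]
-173.388711939135
0.29 142 ((599.498046875, 176.5397186279297), (55.703006744384766, 15.89512825012207), 5.292049407958984) [0.59729093 0.17842274 0.29396723]
-174.47398062321628
lid 2572 ((599.9938354492188, 176.0693817138672), 86.3641586303711)
```

View pics/top1.png

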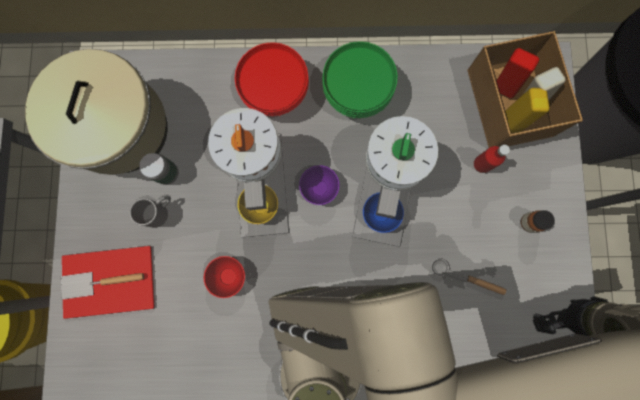

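View pics/side1.png

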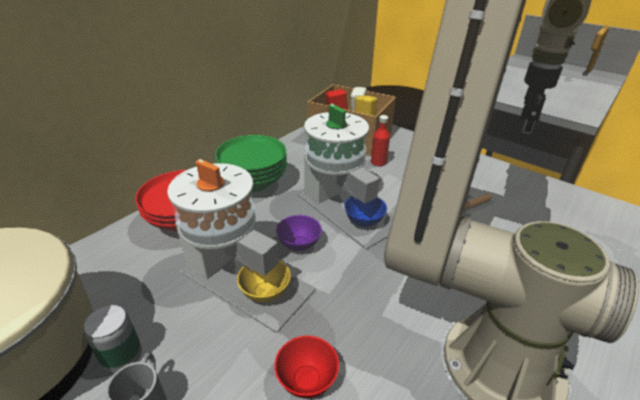

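```bash
cat > plan.py <<'E'
from h import *
from scipy.spatial.transform import Rotation as Ro
s=env.get_state();p=np.array(s['tcp_pos']);q=s['orientation'];R=Ro.from_quat([q[1],q[2],q[3],q[0]])
tgt=np.array([.6015,.177,.39]);N=20;az=-165.3/N
a0=np.arctan2(p[1],p[0]);a1=np.arctan2(tgt[1],tgt[0]);r0=np.hypot(*p[:2]);r1=np.hypot(*tgt[:2])
c=p.copy();out=[]
for k in range(1,N+1):
    f=k/N;a=a0+f*(a1-a0);r=r0+f*(r1-r0);z=min(.39,p[2]+.031*k)
    d=R.inv().apply(np.array([r*np.cos(a),r*np.sin(a),z])-c);d=np.round(d,3)
    c=c+R.apply(d);R=R*Ro.from_rotvec([0,0,np.radians(round(az,2))])
    out.append([-1,*d,0,0,round(az,2)])
for i in (0,10): print([float(x) for r in out[i:i+10] for x in r])
print(c,R.as_matrix()[:,0])
E
python3 plan.py
```

```text
[-1.0, 0.044, 0.001, -0.031, 0.0, 0.0, -8.27, -1.0, 0.043, 0.004, -0.031, 0.0, 0.0, -8.27, -1.0, 0.044, 0.007, -0.031, 0.0, 0.0, -8.27, -1.0, 0.043, 0.01, -0.031, 0.0, 0.0, -8.27, -1.0, 0.043, 0.013, -0.031, 0.0, 0.0, -8.27, -1.0, 0.041, 0.016, -0.029, 0.0, 0.0, -8.27, -1.0, 0.041, 0.018, 0.0, 0.0, 0.0, -8.27, -1.0, 0.04, 0.022, 0.0, 0.0, 0.0, -8.27, -1.0, 0.038, 0.024, 0.0, 0.0, 0.0, -8.27, -1.0, 0.036, 0.027, 0.0, 0.0, 0.0, -8.27]
[-1.0, 0.035, 0.03, 0.0, 0.0, 0.0, -8.27, -1.0, 0.033, 0.032, 0.0, 0.0, 0.0, -8.27, -1.0, 0.03, 0.034, 0.0, 0.0, 0.0, -8.27, -1.0, 0.029, 0.037, 0.0, 0.0, 0.0, -8.27, -1.0, 0.025, 0.038, 0.0, 0.0, 0.0, -8.27, -1.0, 0.024, 0.041, 0.0, 0.0, 0.0, -8.27, -1.0, 0.02, 0.042, 0.0, 0.0, 0.0, -8.27, -1.0, 0.018, 0.043, 0.0, 0.0, 0.0, -8.27, -1.0, 0.015, 0.045, 0.0, 0.0, 0.0, -8.27, -1.0, 0.011, 0.046, 0.0, 0.0, 0.0, -8.27]
[0.6017149  0.17686129 0.39025127] [-9.96045802e-01 -8.88411991e-02 -3.17862372e-05]
```

View pics/topz.png

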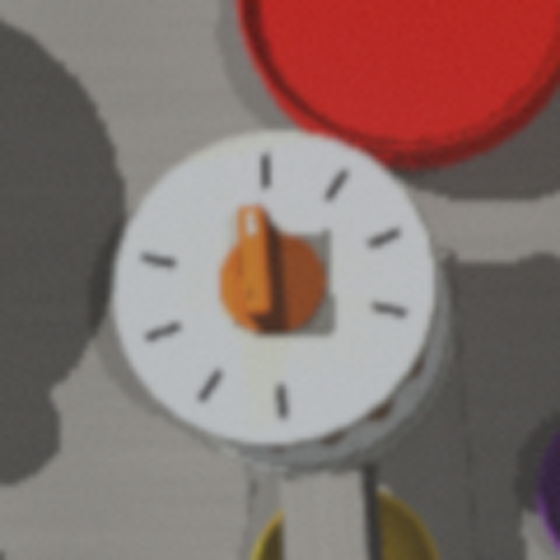

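The top view shows the orange dispenser at (244,140), the yellow bowl at (258,209) and the green dispenser at (405,147). The orange blade lies about 5° off world x. The zoomed view shows the blade pointing at the start mark. Blade size (55×14 mm), top height (295 mm) and lid size (170 mm) agree with what's given.

>>> move_arm:
  deltas: [-1, 0.044, 0.001, -0.031, 0, 0, -8.27, -1, 0.043, 0.004, -0.031, 0, 0, -8.27, -1, 0.044, 0.007, -0.031, 0, 0, -8.27, -1, 0.043, 0.01, -0.031, 0, 0, -8.27, -1, 0.043, 0.013, -0.031, 0, 0, -8.27, -1, 0.041, 0.016, -0.029, 0, 0, -8.27, -1, 0.041, 0.018, 0, 0, 0, -8.27, -1, 0.04, 0.022, 0, 0, 0, -8.27, -1, 0.038, 0.024, 0, 0, 0, -8.27, -1, 0.036, 0.027, 0, 0, 0, -8.27]
  squeeze: 40

```text
clock: 1.85
tcp_pos: [0.5363, -0.2715, 0.3902]
orientation: [0.0, 0.625, 0.781, -0.0]
wrist_force: [-0.0, -0.2, -0.3]
finger_gap: 0.0854
```

>>> move_arm:
  deltas: [-1, 0.035, 0.03, 0, 0, 0, -8.27, -1, 0.033, 0.032, 0, 0, 0, -8.27, -1, 0.03, 0.034, 0, 0, 0, -8.27, -1, 0.029, 0.037, 0, 0, 0, -8.27, -1, 0.025, 0.038, 0, 0, 0, -8.27, -1, 0.024, 0.041, 0, 0, 0, -8.27, -1, 0.02, 0.042, 0, 0, 0, -8.27, -1, 0.018, 0.043, 0, 0, 0, -8.27, -1, 0.015, 0.045, 0, 0, 0, -8.27, -1, 0.011, 0.046, 0, 0, 0, -8.27]

```text
clock: 3.1
tcp_pos: [0.6015, 0.1784, 0.3901]
orientation: [-0.0, -0.047, 0.999, -0.0]
wrist_force: [0.6, -0.3, 0.0]
finger_gap: 0.0852
```

>>> move_arm:
  deltas: [-1, 0, -0.001, 0.03, 0, 0, 0, -1, 0, 0, 0.03, 0, 0, 0, -1, 0, 0, 0.03, 0, 0, 0, -1, 0, 0, 0.018, 0, 0, 0, -1, 0, 0, 0.01, 0, 0, 0, -1, 0, 0, 0, 0, 0, 0]

```text
clock: 3.85
tcp_pos: [0.6016, 0.1758, 0.2719]
orientation: [-0.0, -0.044, 0.999, -0.0]
wrist_force: [-0.2, 0.0, 0.0]
finger_gap: 0.0853
```

```bash
python3 - <<'E'
from h import *
s=env.get_state();print(s['tcp_pos'],s['orientation'],s['wrist_force'])
p=shot('side','side2.png');shot('top','top2.png')
a=cv2.resize(p['img'][90:270,110:310,::-1],(800,600)[:1]+(720,) if 0 else (660,594));cv2.imwrite('pics/s2z.png',a)
E
```

```text
[0.60156941 0.17579323 0.27187376] [-4.71287700e-04 -4.44576709e-02  9.99011153e-01 -9.89639097e-05] [-0.20380707  0.04984789  0.01048396]
```

View pics/s2z.png

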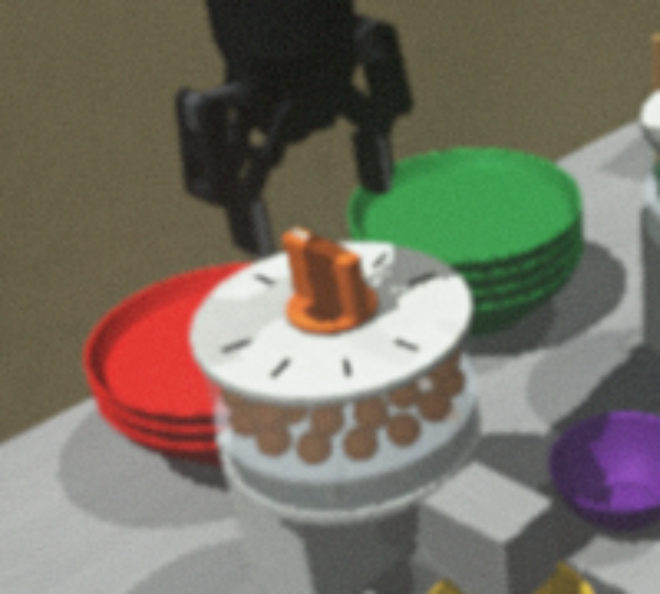

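```bash
python3 - <<'E'
from h import *
p=shot('side')
for P in ([.6015,.1769,.295],[.6016,.1758,.261],[.6016+.0,.1758+.043,.274],[.6016,.1758-.043,.274]):
    uv=cv2.projectPoints(np.array([P]),np.array(p['rvec']),np.array(p['tvec']),np.array([[p['fx'],0,p['cx']],[0,p['fy'],p['cy']],[0,0,1]]),None)[0].ravel();print(P,uv,(uv-[110,90])*3.3)
for n in('side','top'):
    p=shot(n)
    uv,w=cloud(p);g=p['img'][uv[:,1],uv[:,0]].max(1)<70
    s=g&(np.hypot(w[:,0]-.6,w[:,1]-.177)<.1)&(w[:,2]>.252)
    print(n,s.sum(),np.percentile(w[s],[0,2,50,98,100],axis=0).round(3))
    k=s&(w[:,2]<.32)
    for sg in(-1,1):
        j=k&(sg*(w[:,1]-.177)>0); 
        if j.any(): print(sg,j.sum(),w[j].min(0).round(3),w[j].max(0).round(3))
a=cv2.resize(p['img'][80:200,184:304,::-1],(600,600));cv2.imwrite('pics/t2z.png',a)
E
```

```text
[0.6015, 0.1769, 0.295] [206.45849778 163.42650069] [318.31304267 242.30745227]
[0.6016, 0.1758, 0.261] [209.46653567 177.64511465] [328.23956771 289.22887834]
[0.6016, 0.2188, 0.274] [190.53778725 181.29202617] [265.77469792 301.26368636]
[0.6016, 0.13280000000000003, 0.274] [225.2633024 163.7130926] [380.36889792 243.25320559]
side 6000 [[0.548 0.101 0.312]
 [0.551 0.112 0.331]
 [0.582 0.191 0.452]
 [0.619 0.245 0.589]
 [0.634 0.25  0.598]]
-1 25 [0.594 0.13  0.312] [0.614 0.135 0.319]
1 6 [0.584 0.221 0.318] [0.6   0.229 0.32 ]
top 3107 [[0.52  0.102 0.253]
 [0.532 0.109 0.364]
 [0.585 0.132 0.641]
 [0.639 0.201 0.778]
 [0.649 0.212 0.785]]
-1 9 [0.577 0.168 0.253] [0.626 0.173 0.294]
```

View pics/side2.png

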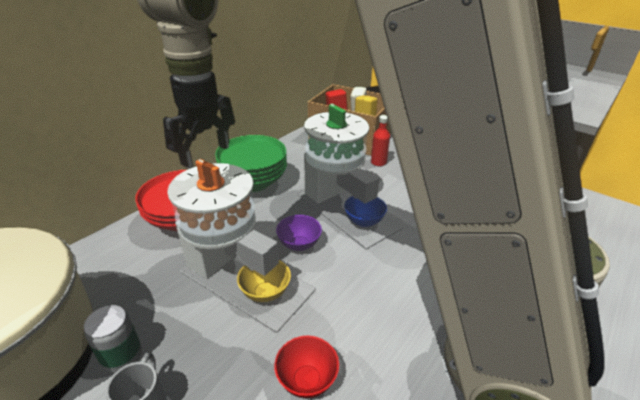

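The tips measure z≈0.312 in the side camera, but the reported TCP puts them at about 0.274. x and y agree, so only the height disagrees. I'll go down in steps and check against the pictures and the wrist force.

>>> move_arm:
  deltas: [-1, 0, 0, 0.01, 0, 0, 0, -1, 0, 0, 0.01, 0, 0, 0, -1, 0, 0, 0, 0, 0, 0]

```text
clock: 4.47
tcp_pos: [0.601, 0.1757, 0.2507]
orientation: [-0.001, -0.044, 0.999, -0.0]
wrist_force: [-0.6, -0.1, -0.0]
finger_gap: 0.0855
```

```bash
cat > tips.py <<'E'
from h import *
import sys
s=env.get_state();print(s['clock'],s['tcp_pos'],s['orientation'],s['wrist_force'],s['finger_gap'],s['joint_pos'])
p=shot('side');a=cv2.resize(p['img'][90:270,110:310,::-1],(660,594));cv2.imwrite('pics/'+sys.argv[1],a)
uv,w=cloud(p);g=p['img'][uv[:,1],uv[:,0]].max(1)<75
s=g&(np.hypot(w[:,0]-.6,w[:,1]-.177)<.1)&(w[:,2]>.252)
for sg in(-1,1):
    j=s&(sg*(w[:,1]-.177)>0); z0=np.sort(w[j][:,2])[:4]; j&=w[:,2]<z0[2]+.012
    print(sg,j.sum(),w[j].min(0).round(3),w[j].max(0).round(3))
E
python3 tips.py s3z.png
```

```text
4.475 [0.60098423 0.1757198  0.25065994] [-1.34682357e-03 -4.44666353e-02  9.99009941e-01 -2.05329194e-04] [-0.64012287 -0.09757186 -0.04484089] 0.08546356579687536 [ 1.56397922e-01  4.15141933e-01  3.01245831e-01  1.45962289e+00
 -1.07254313e-04  6.74353813e-02]
-1 45 [0.592 0.128 0.29 ] [0.615 0.134 0.303]
1 40 [0.585 0.221 0.294] [0.598 0.232 0.308]
```

View pics/s3z.png

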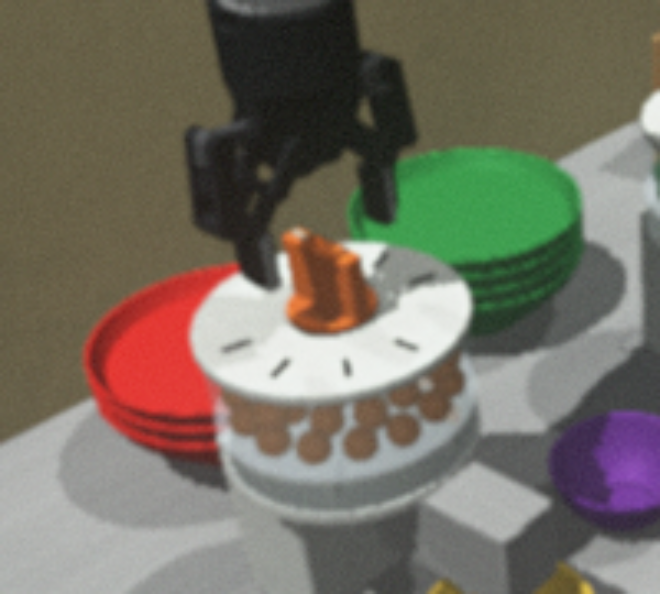

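>>> move_arm:
  deltas: [-1, 0, 0, 0.009, 0, 0, 0, -1, 0, 0.001, 0.009, 0, 0, 0, -1, 0, 0, 0, 0, 0, 0]

```text
clock: 4.9
tcp_pos: [0.6011, 0.1768, 0.233]
orientation: [-0.001, -0.045, 0.999, -0.0]
wrist_force: [-0.2, -0.7, -0.5]
finger_gap: 0.0853
```

```bash
python3 tips.py s4z.png
```

```text
4.9 [0.60108242 0.1768489  0.23303021] [-9.84643654e-04 -4.45347549e-02  9.99007338e-01 -1.58870645e-04] [-0.23849714 -0.71519285 -0.54497515] 0.08531750571092386 [ 1.58160521e-01  4.15308447e-01  2.58834926e-01  1.41631542e+00
 -9.24411079e-05  6.90615897e-02]
-1 44 [0.591 0.124 0.273] [0.615 0.135 0.287]
1 37 [0.583 0.223 0.275] [0.597 0.232 0.291]
```

View pics/s4z.png

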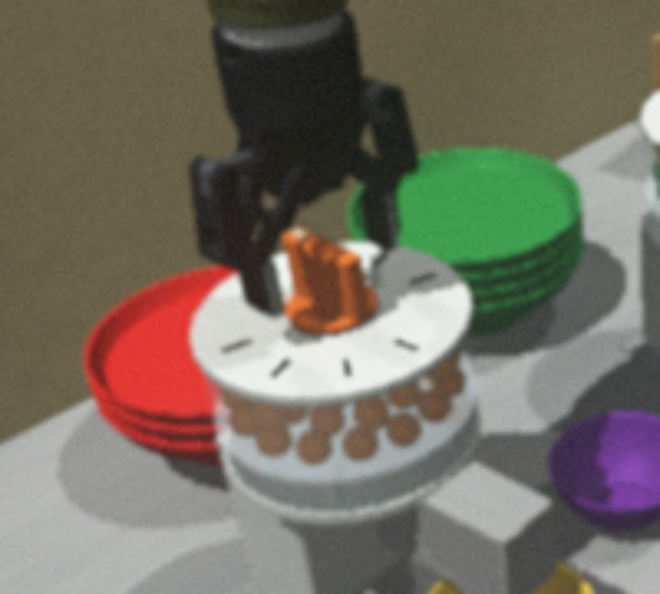

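The fingers now straddle the blade on both sides, with the open tips at about 0.274 (0.261 once closed). Closing now.

>>> move_arm:
  deltas: [0.3, 0, 0, 0, 0, 0, 0, 0.5, 0, 0, 0, 0, 0, 0, 1, 0, 0, 0, 0, 0, 0, 1, 0, 0, 0, 0, 0, 0, 1, 0, 0, 0, 0, 0, 0, 1, 0, 0, 0, 0, 0, 0]
  squeeze: 40

```text
clock: 5.7
tcp_pos: [0.6018, 0.177, 0.2345]
orientation: [0.0, -0.044, 0.999, 0.0]
wrist_force: [-0.3, 0.4, 1.6]
finger_gap: 0.0137
```

```bash
python3 tips.py s5z.png
```

```text
5.7 [0.60178279 0.17696359 0.23446436] [ 1.70212389e-04 -4.44505183e-02  9.99011571e-01  5.19710572e-05] [-0.26127659  0.37567707  1.62614067] 0.013670945021197355 [1.58083132e-01 4.14439558e-01 2.60999751e-01 1.41700651e+00
 6.46767317e-05 6.91528034e-02]
-1 60 [0.586 0.146 0.292] [0.61  0.172 0.305]
1 39 [0.587 0.184 0.263] [0.603 0.198 0.276]
```

View pics/s5z.png

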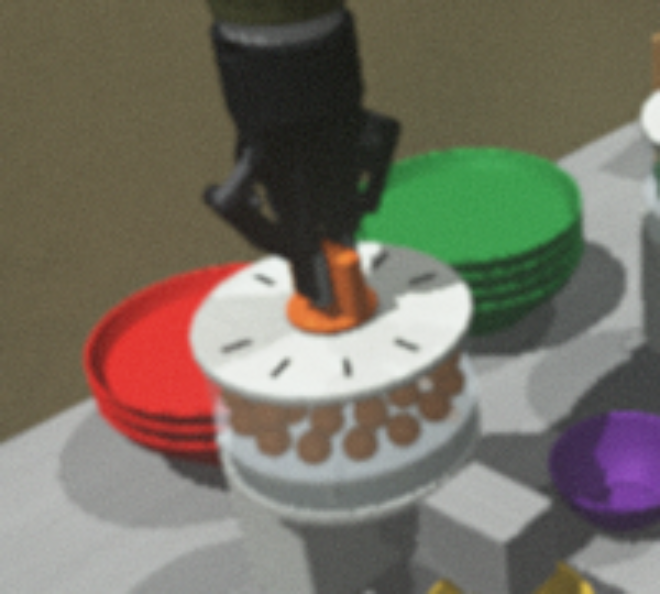

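Gripped, with a 13.7 mm gap. Turning the first click.

>>> move_arm:
  deltas: [1, 0, 0, 0, 0, 0, 4, 1, 0, 0, 0, 0, 0, 6, 1, 0, 0, 0, 0, 0, 6, 1, 0, 0, 0, 0, 0, 6, 1, 0, 0, 0, 0, 0, 6, 1, 0, 0, 0, 0, 0, 5, 1, 0, 0, 0, 0, 0, 3, 1, 0, 0, 0, 0, 0, 0, 1, 0, 0, 0, 0, 0, 0]

```text
clock: 6.88
tcp_pos: [0.6019, 0.1774, 0.2345]
orientation: [0.0, 0.266, 0.964, 0.0]
wrist_force: [1.1, 3.5, 2.6]
finger_gap: 0.0138
```

```bash
python3 tips.py s6z.png
```

```text
6.875 [0.60188977 0.17737041 0.23450742] [1.98973132e-04 2.65787398e-01 9.64031535e-01 4.67310386e-04] [1.09945062 3.46808552 2.55549477] 0.01377742655414239 [1.58377164e-01 4.14453102e-01 2.61123915e-01 1.41671758e+00
 6.85598861e-04 6.96418705e-01]
-1 26 [0.584 0.164 0.267] [0.588 0.174 0.28 ]
1 14 [0.601 0.191 0.268] [0.604 0.195 0.28 ]
```

View pics/s6z.png

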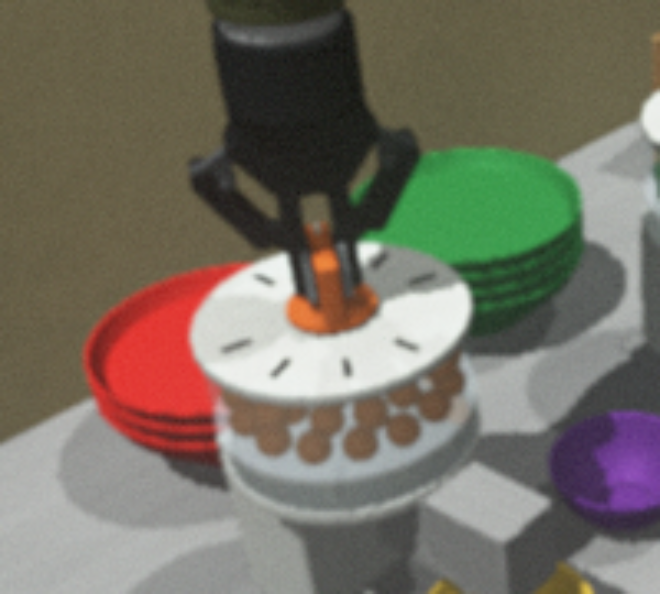

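The blade turned along with the gripper by one click (yaw 185° → 149°), and forces stayed low. Turning the second click.

>>> move_arm:
  deltas: [1, 0, 0, 0, 0, 0, 4, 1, 0, 0, 0, 0, 0, 6, 1, 0, 0, 0, 0, 0, 6, 1, 0, 0, 0, 0, 0, 6, 1, 0, 0, 0, 0, 0, 6, 1, 0, 0, 0, 0, 0, 5, 1, 0, 0, 0, 0, 0, 3, 1, 0, 0, 0, 0, 0, 0, 1, 0, 0, 0, 0, 0, 0]

```text
clock: 8.05
tcp_pos: [0.6022, 0.1777, 0.2345]
orientation: [0.0, 0.551, 0.835, 0.001]
wrist_force: [1.7, 5.0, 2.9]
finger_gap: 0.0134
```

```bash
python3 tips.py s7z.png; python3 -c "
from h import *
p=shot('side','side7.png');cv2.imwrite('pics/s7b.png',cv2.resize(p['img'][220:320,210:330,::-1],(720,600)))"
```

```text
8.05 [0.6021999  0.17769862 0.2344761 ] [1.20302487e-04 5.50755506e-01 8.34666144e-01 8.86955001e-04] [1.69468833 5.03749935 2.94210112] 0.01337755167291146 [1.58579071e-01 4.14627011e-01 2.61308840e-01 1.41610223e+00
 1.14519814e-03 1.32511864e+00]
-1 26 [0.577 0.165 0.265] [0.586 0.177 0.279]
1 16 [0.584 0.177 0.261] [0.591 0.187 0.276]
```

View pics/s7z.png

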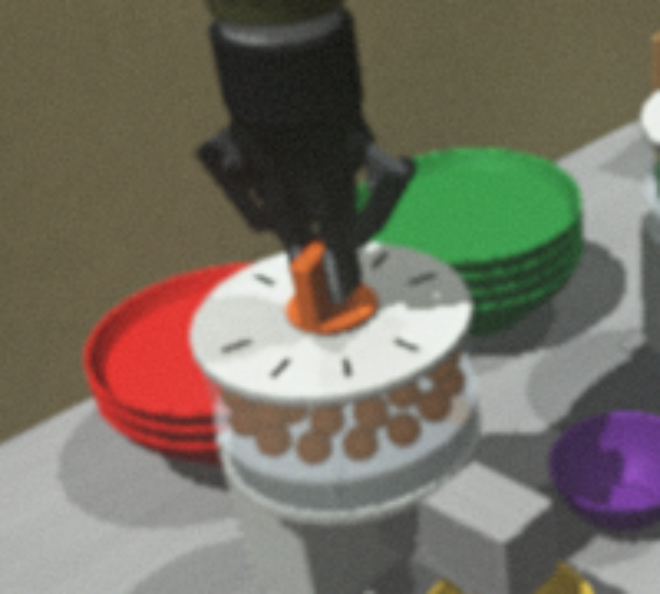

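View pics/s7b.png

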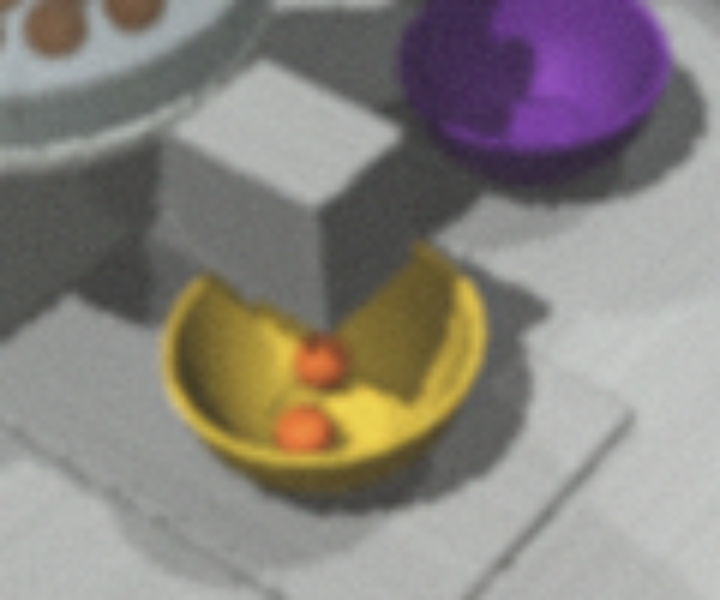

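Two orange sweets are in the yellow bowl and the turn measures 71.9°. Releasing and rising.

>>> move_arm:
  deltas: [0.6, 0, 0, 0, 0, 0, 0, 0, 0, 0, 0, 0, 0, 0, -0.5, 0, 0, 0, 0, 0, 0, -0.5, 0, 0, 0, 0, 0, 0, -0.5, 0, 0, -0.015, 0, 0, 0, -0.5, 0, 0, -0.04, 0, 0, 0, -0.5, 0, 0, -0.05, 0, 0, 0, -0.5, 0, 0, -0.05, 0, 0, 0, -0.5, 0, 0, 0, 0, 0, 0, -0.5, 0, 0, 0, 0, 0, 0]

```text
clock: 9.4
tcp_pos: [0.602, 0.1769, 0.3895]
orientation: [0.0, 0.551, 0.834, 0.0]
wrist_force: [0.2, 0.5, 0.2]
finger_gap: 0.0636
```

```bash
python3 -c "
from h import *
p=shot('side','side8.png');cv2.imwrite('pics/s8b.png',cv2.resize(p['img'][130:310,170:370,::-1],(660,594)))
s=env.get_state();print(s['clock'],s['tcp_pos'],s['wrist_force'])
uv,w=cloud(p);n=(np.hypot(w[:,0]-.6015,w[:,1]-.177)<.05)&(w[:,2]>.285)&(w[:,2]<.302)
q=w[n];print(n.sum(),cv2.minAreaRect((q[:,:2]*1000).astype(np.float32)))
c=p['img'][uv[:,1],uv[:,0]].astype(int)
m=(w[:,2]>.27)&(w[:,2]<.3)&(np.hypot(w[:,0]-.57,w[:,1]+.204)<.05)
print(cv2.minAreaRect((w[m][:,:2]*1000).astype(np.float32)))
for r in imaging.cut_out(p,'orange_sweet_a'):print(r['confidence'],r['centre'],np.median(world(p,np.argwhere(r['mask'])[:,::-1]),0).round(3))
"
```

```text
9.45 [0.60152644 0.176827   0.38844573] [-0.01403629 -0.33223038  0.38539605]
181 ((598.6771850585938, 177.53065490722656), (14.141526222229004, 55.11771774291992), 22.133249282836914)
((571.9475708007812, -209.17910766601562), (15.12966537475586, 57.631874084472656), 78.16094970703125)
0.57 [265.8, 288.3] [0.464 0.185 0.031]
```

View pics/s8b.png

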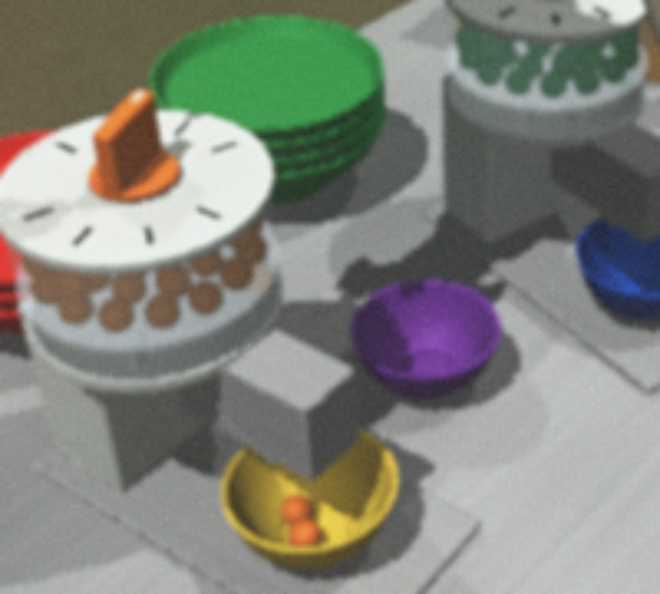

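The blade is at -67.9°, about 73° from the start. The two sweets moved between pictures, so I'll wait for them to settle before handing in.

>>> move_arm:
  deltas: [-0.5, 0, 0, 0, 0, 0, 0, -0.5, 0, 0, 0, 0, 0, 0, -0.5, 0, 0, 0, 0, 0, 0, -0.5, 0, 0, 0, 0, 0, 0, -0.5, 0, 0, 0, 0, 0, 0, -0.5, 0, 0, 0, 0, 0, 0, -0.5, 0, 0, 0, 0, 0, 0, -0.5, 0, 0, 0, 0, 0, 0, -0.5, 0, 0, 0, 0, 0, 0, -0.5, 0, 0, 0, 0, 0, 0]

```text
clock: 10.75
tcp_pos: [0.6017, 0.1769, 0.3893]
orientation: [0.0, 0.551, 0.834, -0.0]
wrist_force: [-0.7, -0.3, -0.1]
finger_gap: 0.0641
```

>>> move_arm:
  deltas: [-0.5, 0, 0, 0, 0, 0, 0, -0.5, 0, 0, 0, 0, 0, 0, -0.5, 0, 0, 0, 0, 0, 0, -0.5, 0, 0, 0, 0, 0, 0, -0.5, 0, 0, 0, 0, 0, 0, -0.5, 0, 0, 0, 0, 0, 0, -0.5, 0, 0, 0, 0, 0, 0, -0.5, 0, 0, 0, 0, 0, 0, -0.5, 0, 0, 0, 0, 0, 0, -0.5, 0, 0, 0, 0, 0, 0]

```text
clock: 12.0
tcp_pos: [0.6017, 0.1769, 0.3893]
orientation: [0.0, 0.551, 0.834, -0.0]
wrist_force: [-0.7, 0.2, -0.1]
finger_gap: 0.064
```

```bash
python3 -c "
from h import *
ps=[]
for i in range(7):
    p=shot('side',f'e{i}.png')
    im=p['img'].astype(int);m=(im[...,0]-im[...,1]>70)&(im[...,2]<90);m[:255]=0;m[310:]=0;m[:,:230]=0;m[:,300:]=0
    v,u=np.nonzero(m);print(len(u),u.mean().round(2),v.mean().round(2),u.std().round(2),v.std().round(2),np.median(world(p,np.c_[u,v]),0).round(3))
for r in imaging.cut_out(p,'orange_bowl_rim'):print(r['confidence'],r['centre'])
cv2.imwrite('pics/s9b.png',cv2.resize(p['img'][220:320,210:330,::-1],(720,600)))
t=shot('top')
for r in imaging.cut_out(t,'orange_bowl_rim'):print(r['confidence'],r['centre'])
print(env.get_state()['clock'])
"
```

```text
101 260.35 287.66 2.38 3.97 [0.472 0.182 0.032]
100 260.36 287.74 2.39 3.91 [0.472 0.182 0.032]
101 260.34 287.8 2.39 3.94 [0.47  0.182 0.032]
101 260.34 287.8 2.39 3.94 [0.47  0.182 0.032]
100 260.36 287.74 2.39 3.91 [0.471 0.182 0.032]
100 260.36 287.74 2.39 3.91 [0.471 0.182 0.032]
101 260.32 287.73 2.42 3.89 [0.47  0.182 0.032]
0.91 [307.9, 364.8]
0.77 [296.3, 229.5]
0.72 [267.7, 280.1]
0.97 [258.8, 206.3]
0.78 [318.2, 184.2]
12.5
```

View pics/s9b.png

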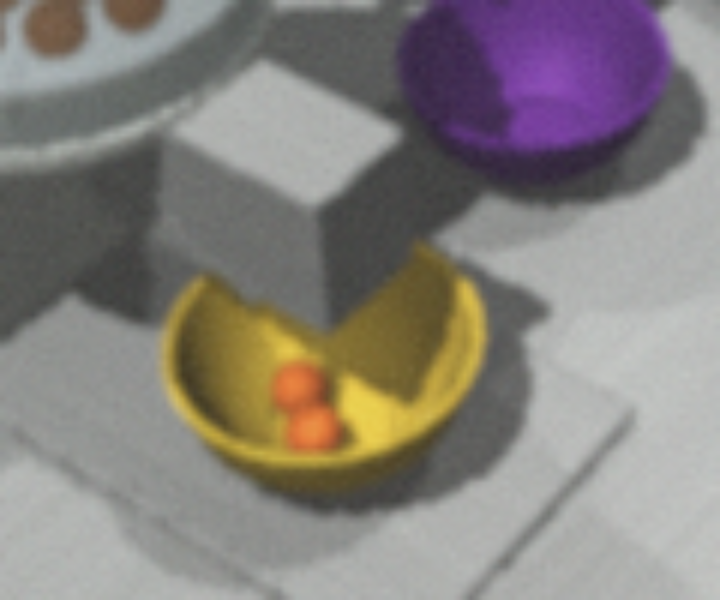

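The picture shows exactly two sweets lying still in the yellow bowl, and the bowl hasn't moved. Handing in.

```bash
python3 -c "
from workcell import order
print(order.hand_in())"
```

```text
the job is handed in; nothing more can be done
None
```

I turned the orange knob clockwise by two clicks in one grasp, let go and lifted clear. Exactly two orange sweets are in the yellow bowl. I handed the job in at about 12.5 s; it gave no verdict.

**Last checks**
- **Orange knob:** after release, the blade measured about 73° from its start, against 72° for two clicks.
- **Sweets:** both lay still in the bowl over seven pictures, about 32 mm above the table. No third sweet came out.
- **Yellow bowl:** it looks unmoved and upright in the pictures.
- **Green knob:** the arm only passed well above it. I measured its blade direction only at the end, not at the start.
- **Robot:** it was touching nothing, with wrist force under 1 N. The most I saw while turning was about 6 N.

**Disagreement in height:** the reported tool height was about 38 mm lower than where the side camera showed the fingertips; x and y agreed. I went by the camera and lowered the gripper by another 38 mm in checked steps. The grasp was good: a 13.7 mm gap on the 14 mm blade.

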